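# Find the limp shank in the flex gauge and scrap it

### The arm

A 6-joint arm with a two-finger parallel gripper is mounted at the origin on the work surface. World frame = base frame: x ahead of the robot, y to its left, z up, the work surface at z = 0. Lengths are in m, angles in degrees, forces in N, time in s.
With the tool pointing down it reaches from about 0.325 to 0.85 m from the base axis. Payload 15.5 kg.
Tool frame: the origin (TCP) lies at the very end of the fingers, on their centre line; the grasp point (between the pads) lies arm.grip_depth behind it (arm.grip_depth is the distance from the TCP to the grasp point, in m); z points along the fingers, y is the direction in which the jaws open and shut (so a half turn about z gives the same grasp; the last joint's range is limited). The gripper opens to 91 mm and grips with 3 to 60 N. Pads are 32 mm wide; open, the fingers measure 118 mm over their backs; the gripper's body (76 mm by 178 mm) begins 60 mm behind the grasp point.
Start: joints at [67.695, 28.281, 77.091, -0, 74.628, -5.472], TCP at [0.181, 0.598, 0.214] pointing down, gripper open.
Joint ranges: [-166.48, 166.48], [-47.26, 123.95], [12.59, 153.08], [-70.14, 250.14], [6.76, 159.57], [-176.63, 176.63]. Speed limits (degrees/s): [108.29, 108.29, 147.25, 172.46, 172.46, 172.46].

### API

Orientations are given as a 3x3 rotation matrix whose columns are the frame's x, y, z axes.
In Python, from rig import arm gives the robot as it stands. Calls block until the motion is done:
- arm.move_to(position, orientation): joint-space move of the TCP to a pose.
- arm.move_l(position, orientation=None, feed=0.15): straight line of the TCP; orientation=None keeps the orientation; feed is the mean speed in m/s.
- arm.move_joints(angles): joint-space move.
- arm.grip(opening): finger opening in m; the grip force is fixed at half the most; returns when the fingers have stopped.
- arm.sleep(seconds).
- arm.solve_ik(position, orientation): joint angles nearest the present ones, or None.
- arm.snapshot(name): name is "scene" or "top" or "wrist"; returns the picture (480x640x3 uint8, red, green, blue); there is no depth.
- arm.get_calibration(name): a dict with "intrinsics" (3x3 intrinsics, pixels), "k1" (the pictures are not rectified: a ray, as slopes to the right and down, at radius r is drawn at 1 + k1 r^2 times it, then the intrinsics apply), "cam_to_world" (4x4, takes a point from camera to world coordinates). Camera axes: x right, y down, z forward; pixel columns grow to the right and rows downward; lengths in m; the calibration is good to about 2 mm. A picture is of the moment at which its call begins: read the wrist's pose just before it. get_calibration takes no time and is no camera call; for the wrist camera it gives the pose at the moment of the call.
A pose or a line that the arm cannot do raises arm.Unreachable and nothing moves.
- arm.sign_off(): hands the job in, once; it reports no verdict.
Readings, each from a call of its own:
- arm.current_t(): time.
- arm.current_joint_positions(): joint angles.
- arm.current_dq(): joint speeds.
- arm.current_tau(): joint torques, N m.
- arm.current_ee_pos(): TCP position.
- arm.current_tool_rot(): TCP orientation.
- arm.current_force(): force on the tool from outside, world axes, zero at the start.
- arm.current_torque(): the same for the moment, N m.
- arm.current_width(): finger opening in m.
Only numpy, scipy, OpenCV 4.12 (cv2) and the standard library are available. Lean on these libraries where they do the work, as an engineer would, in place of code of your own. Each camera call takes 0.05 s, during which the arm holds its last target. There are 200 camera calls.

### The job

Three shoe shanks that look alike are clamped by their heel ends in the bench flex gauge, and one of them has gone limp: it gives with only about half the force of the other two. Find it by pressing the free tips down, gently, until they bear lightly on the stop screws beneath; then throw back that shank's toggle clamp, take the limp shank out and lay it in the blue scrap tray, leaving the two sound shanks clamped in place and the things around undisturbed.

Things in the scene. Friction and masses are not known exactly. Their poses are not given: they have to be found in the camera images.
- gauge: green three-station shank gauge bolted to the bench: base plate 12 mm thick, clamping bed on it (top 45 mm above bench). Origin: on the bench under the middle of the bed's front edge; x runs from tips to clamps, y across, z up. Stations 1, 2, 3 at y = 75, 0, -75 mm: each shank lies along x, its heel end on the bed (x 0 to 50 mm) under a toggle clamp, its tip 90 mm out over a stop screw
- stop_1: steel block with a brass stop screw (head 14 mm wide) under the shank tip of station 1, 80 mm in front of the bed edge. Origin: underside of the block, 12 mm above the bench. The screw was set by hand and this pose does not show its height: its rigid top stands 6.5 to 12 mm below the unloaded shank's underside and is to be found by feel
- stop_2: steel block with a brass stop screw (head 14 mm wide) under the shank tip of station 2, 80 mm in front of the bed edge. Origin: underside of the block, 12 mm above the bench. The screw was set by hand and this pose does not show its height: its rigid top stands 6.5 to 12 mm below the unloaded shank's underside and is to be found by feel
- stop_3: steel block with a brass stop screw (head 14 mm wide) under the shank tip of station 3, 80 mm in front of the bed edge. Origin: underside of the block, 12 mm above the bench. The screw was set by hand and this pose does not show its height: its rigid top stands 6.5 to 12 mm below the unloaded shank's underside and is to be found by feel
- clamp_1 (a joint): toggle clamp of station 1, rad: 0 clamped (red handle upright, bar on the heel end), up to 1.5 open (handle thrown back away from the tips to lie level, bar upright). It stays where it is left and takes about 8 N at the handle to turn; above 1.0 the bar is clear of the shank
- handle_1 (a point): point on the axis of station 1's red clamp handle (round, 16 mm thick, ending 21 mm beyond this point), 75 mm from the clamp's hinge; the hinge lies across the gauge (along its y), 62 mm behind the bed edge and 60 mm above the bench; opening swings the handle to the gauge's +x
- clamp_2 (a joint): toggle clamp of station 2, rad: 0 clamped (red handle upright, bar on the heel end), up to 1.5 open (handle thrown back away from the tips to lie level, bar upright). It stays where it is left and takes about 8 N at the handle to turn; above 1.0 the bar is clear of the shank
- handle_2 (a point): point on the axis of station 2's red clamp handle (round, 16 mm thick, ending 21 mm beyond this point), 75 mm from the clamp's hinge; the hinge lies across the gauge (along its y), 62 mm behind the bed edge and 60 mm above the bench; opening swings the handle to the gauge's +x
- clamp_3 (a joint): toggle clamp of station 3, rad: 0 clamped (red handle upright, bar on the heel end), up to 1.5 open (handle thrown back away from the tips to lie level, bar upright). It stays where it is left and takes about 8 N at the handle to turn; above 1.0 the bar is clear of the shank
- handle_3 (a point): point on the axis of station 3's red clamp handle (round, 16 mm thick, ending 21 mm beyond this point), 75 mm from the clamp's hinge; the hinge lies across the gauge (along its y), 62 mm behind the bed edge and 60 mm above the bench; opening swings the handle to the gauge's +x
- shank_a: blue-grey springy steel strip 140 x 16 x 3 mm, rounded ends, rib on top, 40 g; the three look alike and may sit in any station. Origin: underside, mid-width, 25 mm from the heel end; own x runs to the heel, so the tip end lies at x = -115 mm. Once unclamped it tips forward, tip on its stop screw, and lifts straight up, gripped by its edges between bed and screw (30 mm free below it)
- shank_a_tip (a point): where to press shank_a: on top of its free tip, 8 mm in from the end. Two of the three shanks take 0.75 to 0.85 N per mm here, the limp one about 0.35 N per mm (not told which is which); pressed nearer the bed all feel stiffer, in the same ratio. Unloaded it stands 47 mm above the bench
- shank_b: blue-grey springy steel strip 140 x 16 x 3 mm, rounded ends, rib on top, 40 g; the three look alike and may sit in any station. Origin: underside, mid-width, 25 mm from the heel end; own x runs to the heel, so the tip end lies at x = -115 mm. Once unclamped it tips forward, tip on its stop screw, and lifts straight up, gripped by its edges between bed and screw (30 mm free below it)
- shank_b_tip (a point): where to press shank_b: on top of its free tip, 8 mm in from the end. Two of the three shanks take 0.75 to 0.85 N per mm here, the limp one about 0.35 N per mm (not told which is which); pressed nearer the bed all feel stiffer, in the same ratio. Unloaded it stands 47 mm above the bench
- shank_c: blue-grey springy steel strip 140 x 16 x 3 mm, rounded ends, rib on top, 40 g; the three look alike and may sit in any station. Origin: underside, mid-width, 25 mm from the heel end; own x runs to the heel, so the tip end lies at x = -115 mm. Once unclamped it tips forward, tip on its stop screw, and lifts straight up, gripped by its edges between bed and screw (30 mm free below it)
- shank_c_tip (a point): where to press shank_c: on top of its free tip, 8 mm in from the end. Two of the three shanks take 0.75 to 0.85 N per mm here, the limp one about 0.35 N per mm (not told which is which); pressed nearer the bed all feel stiffer, in the same ratio. Unloaded it stands 47 mm above the bench
- scrap_tray: blue plastic open tray, outside 210 x 150 x 40 mm, walls and floor 4 to 5 mm, fixed to the bench; origin under its centre, its long side along its x. The scrap goes here
- tin: closed filler tin, white and green band, 92 mm across, 80 mm high, 0.6 kg, bystander; origin under its centre
- last: green plastic shoe last standing on its sole, 252 x 86 x 106 mm, bystander; origin under its middle, toe in its +x
- brush: flat dusting brush lying on the bench, 200 mm long, 42 mm wide, 20 mm high, bystander; origin under its middle; its length along its x

How it is judged:
By the outcome, as a careful person would: the job done as asked, in the order asked, and still so for the second after the job is handed in, with the robot touching nothing.
It also fails if it takes over 72 s, if anything falls off the work surface, if the arm or the gripper's body presses on something with over 40 N, if the wrist force passes 120 N, or if a joint passes its speed limit or range.

## Working session

There is one attempt and no reset: what is moved stays moved. The work goes in short steps, each a Python script; the robot and the scene stay as the last script left them, time stands still between calls to the robot, and variables do not carry over. Pictures are saved under pics/ and viewed, about 8 in all and at most 12, crops included, and the job is handed in when it is done.

```bash
ls; mkdir -p pics
python3 - <<'E'
from rig import arm
import cv2,numpy as np
for n in("scene","top"):
    im=arm.snapshot(n); cv2.imwrite(f"pics/{n}0.png",im[:,:,::-1]); c=arm.get_calibration(n); print(n,c)
print(arm.grip_depth,arm.current_t(),arm.current_force(),arm.current_tool_rot())
E
```

```text
pics
scene {'intrinsics': array([[515.21169986,   0.        , 313.01856782],
       [  0.        , 515.21169986, 235.92097257],
       [  0.        ,   0.        ,   1.        ]]), 'k1': -0.10856343961457457, 'cam_to_world': array([[-0.78961673,  0.51045814, -0.34049656,  0.99187152],
       [ 0.61346311,  0.64500305, -0.45566883,  0.56642312],
       [-0.01297854, -0.56868581, -0.82245244,  1.1169441 ],
       [ 0.        ,  0.        ,  0.        ,  1.        ]])}
top {'intrinsics': array([[541.05194331,   0.        , 318.86246407],
       [  0.        , 541.05194331, 239.79008563],
       [  0.        ,   0.        ,   1.        ]]), 'k1': 0.0023360167023683967, 'cam_to_world': array([[ 0.02663523, -0.99334708,  0.11203631,  0.44846243],
       [-0.99937245, -0.02384219,  0.02619636, -0.00787465],
       [-0.02335088, -0.11266375, -0.99335875,  1.26206896],
       [ 0.        ,  0.        ,  0.        ,  1.        ]])}
0.0188 0.1 [ 0.52919897 -0.65327768  0.39104867] [[-9.57144989e-01  2.89608878e-01 -4.09935244e-04]
 [ 2.89609151e-01  9.57144459e-01 -1.01233287e-03]
 [ 9.91866587e-05 -1.08767034e-03 -9.99999404e-01]]
```

View pics/top0.png

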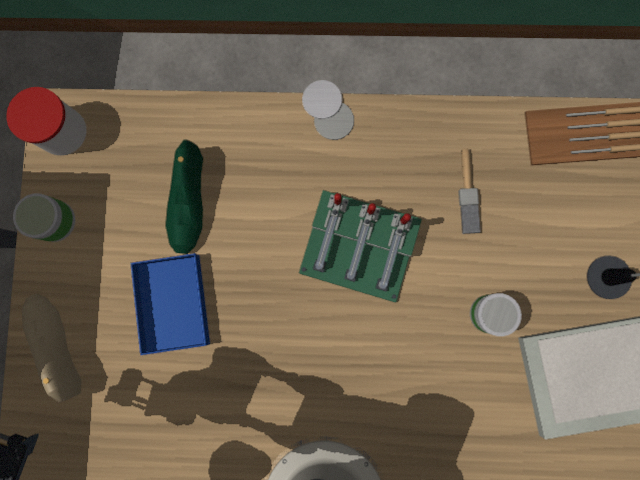

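View pics/scene0.png

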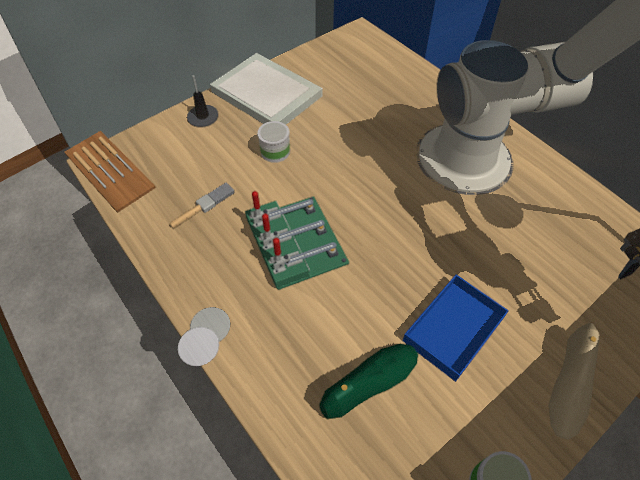

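The top view shows the gauge around (362,245), with red handles at (337,198), (371,208) and (405,217) and shank tips at (320,266), (352,277) and (383,287). The tray is at (171,305), the last at (185,197), the tin at (498,314) and the brush at (468,190).

```bash
cat > h.py <<'E'
from rig import arm
import cv2,numpy as np
def ray(cal,uv):
    K=cal["intrinsics"];T=cal["cam_to_world"]
    p=cv2.undistortPoints(np.array([[uv]],float),K,np.array([cal["k1"],0,0,0,0]))[0,0]
    # OpenCV model: same radial form
    d=T[:3,:3]@np.array([p[0],p[1],1]);return T[:3,3],d/np.linalg.norm(d)
def plane(cal,uv,z):
    o,d=ray(cal,uv);return o+d*(z-o[2])/d[2]
def tri(c1,u1,c2,u2):
    o1,d1=ray(c1,u1);o2,d2=ray(c2,u2)
    s=np.linalg.lstsq(np.c_[d1,-d2],o2-o1,rcond=None)[0]
    a,b=o1+s[0]*d1,o2+s[1]*d2;return (a+b)/2,np.linalg.norm(a-b)
def blobs(m,amin):
    n,l,st,c=cv2.connectedComponentsWithStats(m.astype(np.uint8))
    return [(c[i],st[i,4],l==i) for i in range(1,n) if st[i,4]>=amin]
E
python3 - <<'E'
from h import *
np.set_printoptions(precision=4,suppress=True)
I={n:cv2.imread(f"pics/{n}0.png") for n in("top","scene")};C={n:arm.get_calibration(n) for n in I}
R={}
for n,im in I.items():
    h=cv2.cvtColor(im,cv2.COLOR_BGR2HSV);H,S,V=cv2.split(h)
    red=((H<8)|(H>172))&(S>150)&(V>60)
    box=np.zeros_like(red); 
    if n=="top": box[180:240,310:430]=1
    else: box[180:270,235:300]=1
    R[n]=blobs(red&box,6)
    for b in R[n]:
        ys,xs=np.where(b[2]);print(n,b[0],b[1],xs.min(),xs.max(),ys.min(),ys.max())
    blue=(H>105)&(H<125)&(S>150)&(V>50)
    if n=="top":
        b=max(blobs(blue[:, :230]&True,50),key=lambda b:b[1]); 
        cn=cv2.findContours(b[2].astype(np.uint8),0,2)[0][0];r=cv2.minAreaRect(cn);bp=cv2.boxPoints(r)
        w=np.array([plane(C[n],p,.04) for p in bp]);print("tray",w[:,:2],w.mean(0),np.linalg.norm(w-np.roll(w,1,0),axis=1))
for n in I:
    x0,y0,x1,y1=(290,180,430,310) if n=="top" else (235,180,355,295)
    cv2.imwrite(f"pics/{n}z.png",cv2.resize(I[n][y0:y1,x0:x1],None,fx=5,fy=5,interpolation=cv2.INTER_CUBIC)[:600])
E
```

```text
top [337.1569 197.6275] 51 335 340 193 204
top [371.     207.7705] 61 367 375 203 213
top [405.3824 218.0735] 68 401 410 213 223
tray [[0.5256 0.4545]
 [0.5486 0.2985]
 [0.3422 0.2624]
 [0.3195 0.4153]] [0.434  0.3577 0.04  ] [0.2098 0.1577 0.2095 0.1546]
scene [255.5052 199.7938] 97 252 259 191 208
scene [265.701 222.268] 97 262 269 213 231
scene [276.5729 246.2083] 96 273 280 238 254
```

View pics/topz.png

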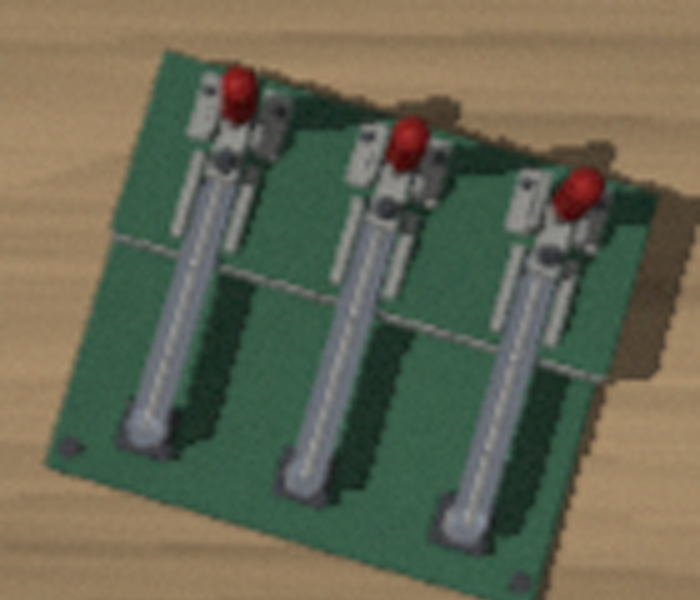

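View pics/scenez.png

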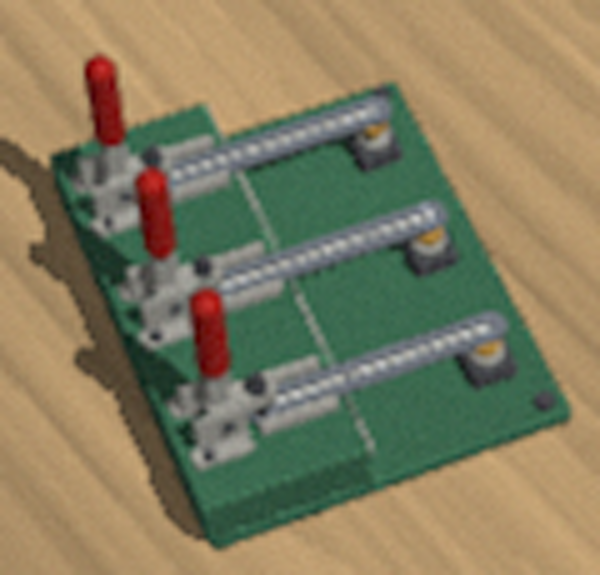

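The enlarged crops show the tip circles in top-view pixels at about (319.6,266), (351,276.4) and (382.8,284.8). The white line is the bed's front edge, from about (313,227) to (411,256).

Run:
```python
from h import *
np.set_printoptions(precision=4,suppress=True)
C={n:arm.get_calibration(n) for n in("top","scene")}
st=[(337.16,197.63),(371,207.77),(405.38,218.07)];sc=[(276.57,246.2),(265.7,222.27),(255.5,199.8)]
G=[];W=[]
for i in range(3):
    p,e=tri(C["top"],st[i],C["scene"],sc[i]);print("handle",p,e);G.append([.062,.075-.075*i]);W.append(p[:2])
tt=[(147.5,430),(305,480),(464,523)];ts=[(491,325),(432,214),(378,107)]
for i in range(3):
    a=(tt[i][0]/5+290-.4,tt[i][1]/5+180-.4);b=(ts[i][0]/5+235-.4,ts[i][1]/5+180-.4)
    p=plane(C["top"],a,.047);q=plane(C["scene"],b,.047);print("tip",p[:2],q[:2],tri(C["top"],a,C["scene"],b))
    G+= [[-.082,.075-.075*i]]*2;W+=[p[:2],q[:2]]
a=plane(C["top"],(312.6,226.6),.045);b=plane(C["top"],(410.6,255.6),.045);print("edge",a,b,np.linalg.norm(a-b))
G=np.array(G);W=np.array(W);g0,w0=G.mean(0),W.mean(0)
U,s,Vt=np.linalg.svd((G-g0).T@(W-w0));R=Vt.T@U.T
t=w0-R@g0;print("R",R,"t",t,np.degrees(np.arctan2(R[1,0],R[0,0])));print(((G@R.T+t)-W)*1000)
print("edge in gauge",(a[:2]-t)@R,(b[:2]-t)@R)
```

```text
handle [ 0.6666 -0.0133  0.126 ] 0.0034684122800807495
handle [ 0.6466 -0.0858  0.1251] 0.003070753722820487
handle [ 0.6265 -0.1591  0.1237] 0.0028097571320259973
tip [0.5271 0.0221] [0.5264 0.0251] (array([0.5263, 0.023 , 0.0448]), np.float64(0.002601213296288431))
tip [ 0.5065 -0.0491] [ 0.5069 -0.047 ] (array([ 0.5062, -0.0488,  0.0446]), np.float64(0.0011272865682428323))
tip [ 0.4891 -0.1204] [ 0.4857 -0.1199] (array([ 0.488 , -0.1192,  0.0497]), np.float64(0.002842190269169892))
edge [0.6155 0.0392 0.045 ] [ 0.5549 -0.1829  0.045 ] 0.23031386543642784
R [[ 0.9648  0.2629]
 [-0.2629  0.9648]] t [ 0.5863 -0.0698] -15.243127551663543
[[-0.7522 -0.3675]
 [-0.5217 -0.2464]
 [-0.1076  0.624 ]
 [-0.2324  2.0711]
 [ 0.5388 -0.9057]
 [ 0.6974  0.8882]
 [ 0.2935 -1.2058]
 [-1.651  -0.16  ]
 [ 1.7351 -0.6978]]
edge in gauge [-0.0005  0.1129] [-0.0005 -0.1174]
```

```bash
cat >> h.py <<'E'
yaw=np.radians(-15.24);RG=np.array([[np.cos(yaw),-np.sin(yaw)],[np.sin(yaw),np.cos(yaw)]]);TG=np.array([.5863,-.0698])
def g(x,y,z): return np.r_[RG@[x,y]+TG,z]
def rot(a):
    y=np.array([-np.sin(a),np.cos(a),0]);z=np.array([0,0,-1.]);return np.c_[np.cross(y,z),y,z]
RT=rot(yaw)
def fz(n=6):
    v=[]
    for _ in range(n): v.append(arm.current_force()[2]);arm.sleep(.015)
    return np.mean(v),np.std(v)
def press(s):
    y=.075*(2-s);x=-.096;t0=arm.current_t()
    arm.move_to(g(x,y,.10),RT);arm.move_l(g(x,y,.053),feed=.08);arm.sleep(.2)
    b,sd=fz(12);print("st",s,"base",b,sd);D=[];z=.0465
    while z>.032:
        arm.move_l(g(x,y,z),feed=.02);arm.sleep(.04);f,_=fz();f-=b
        zz=arm.current_ee_pos()[2];D.append((zz*1000,f));print(round(zz*1000,2),round(f,2))
        if len(D)>4:
            k=np.polyfit(*np.array(D[1:4]).T,1);ex=f-np.polyval(k,zz*1000)
            if ex>1.5: print("STOP, slope",k[0]);break
        if f>16: break
        z-=.0015 if z>.0425 else .0005
    arm.move_l(g(x,y,.10),feed=.15);print("dt",arm.current_t()-t0)
E
python3 - <<'E'
from h import *
arm.grip(0);arm.move_to(g(-.096,.075,.15),RT);print(arm.current_t(),arm.current_width());press(1)
E
```

```text
3.825 0.00012154403467139782
st 1 base 0.056315245735433284 0.4511904493252819
46.55 0.22
45.03 2.23
43.51 3.31
42.03 4.77
41.54 4.98
41.05 5.1
40.57 5.84
40.1 6.12
39.6 6.54
39.13 7.23
38.68 7.46
38.19 7.68
37.71 8.11
37.23 8.6
36.89 11.38
STOP, slope -0.842319988142845
dt 8.125
```

Run:
```python
from h import *
press(2);press(3);print(arm.current_t())
```

```text
st 2 base -0.008315145844032514 0.5150516612709936
46.5 0.17
45.03 1.01
43.51 1.39
42.02 2.04
41.53 2.43
41.02 2.47
40.5 2.61
40.01 2.76
39.5 3.09
39.0 3.32
38.5 3.54
38.02 3.81
37.51 3.83
37.06 5.84
STOP, slope -0.3436187804550946
dt 7.816700000000001
st 3 base 0.13459453001266958 0.5188565863270738
46.53 0.5
45.02 1.89
43.53 2.85
42.05 4.35
41.51 4.82
41.04 4.97
40.57 6.06
40.26 10.87
STOP, slope -0.8275916372487632
dt 5.449999999999999
25.2167
```

Station 2 is the limp one, at about 0.35 N/mm against about 0.83 for the other two. All three tips bore on their stops. Next I throw back clamp 2.

Run:
```python
from h import *
def P(th,r=.080,off=.008):
    s,c=np.sin(th),np.cos(th);return g(.062+r*s-off*c-.016,0,.060+r*c+off*s)
arm.move_to(g(-.05,0,.19),RT)
arm.move_l(g(.024,0,.19),feed=.25);arm.move_l(P(0,off=.016),feed=.15)
F=[]
for th in np.arange(.0,1.47,.12):
    arm.move_l(P(th),feed=.12);F.append(np.linalg.norm(arm.current_force()))
print(np.round(F,1),arm.current_ee_pos())
p=arm.current_ee_pos();arm.move_l(p+[0,0,.11],feed=.25);arm.move_l(g(-.036,0,.19),feed=.3)
cv2.imwrite("pics/s2.png",arm.snapshot("scene")[:,:,::-1]);im=cv2.imread("pics/s2.png")
cv2.imwrite("pics/s2z.png",cv2.resize(im[150:310,200:380],None,fx=3.7,fy=3.7));print(arm.current_t())
```

```text
[1.4 2.3 1.4 2.6 1.7 2.4 1.9 1.8 1.9 0.9 0.5 0.8 0.8] [ 0.70616882 -0.10248778  0.07841211]
31.2917
```

View pics/s2z.png

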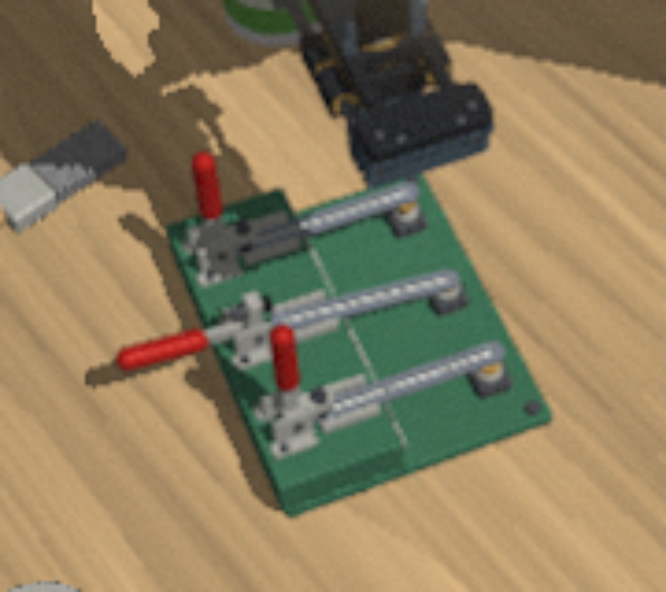

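Clamp 2's red handle lies level, at about (160,350) in the crop, and shank 2 has tipped onto its screw. Clamps 1 and 3 are still upright. Now the grasp.

Run:
```python
from h import *
arm.grip(.040)
arm.move_l(g(-.038,0,.07),feed=.25);arm.move_l(g(-.038,0,.0245),feed=.08)
arm.grip(0.0);print("width",arm.current_width(),arm.current_ee_pos())
arm.move_l(g(-.038,0,.06),feed=.05);arm.move_l(g(-.038,0,.20),feed=.2)
print("width",arm.current_width(),arm.current_t())
im=arm.snapshot("scene")[:,:,::-1];cv2.imwrite("pics/s3z.png",cv2.resize(im[100:310,200:400],None,fx=2.8,fy=2.8))
```

```text
width 0.015548152312677617 [ 0.54974988 -0.0598515   0.02463285]
width 0.01517221705250177 35.6
```

View pics/s3z.png

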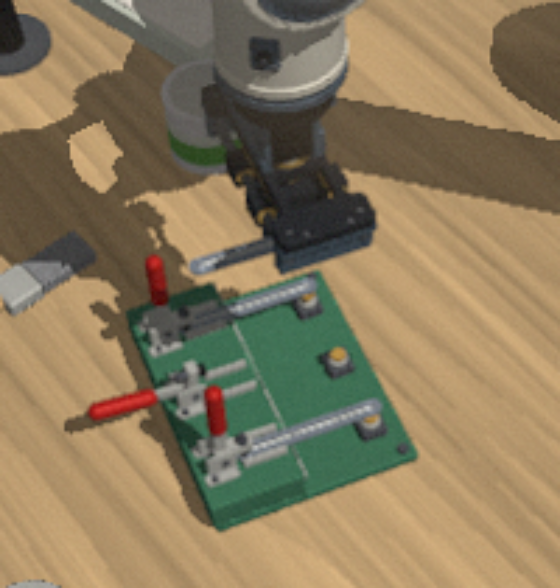

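The shank is held (width 15 mm, heel protruding at (215,258) in the crop) and station 2 is empty. Now to the tray.

Run:
```python
from h import *
a=np.radians(9.9);u=np.array([np.cos(a),np.sin(a)]);c=np.array([.434,.360])-.018*u;R=rot(a)
arm.move_to(np.r_[c,.20],R);print(arm.current_width(),arm.current_t())
arm.move_l(np.r_[c,.05],feed=.2)
b=fz(10)[0];z=.05
for z in(.03,.02,.015,.011,.008):
    arm.move_l(np.r_[c,z],feed=.05);f=fz(5)[0]-b;print(z,round(f,2))
    if abs(f)>2: break
arm.grip(.045);arm.sleep(.2)
arm.move_l(np.r_[c,.2],feed=.2);arm.move_to(np.r_[.35,.05,.35],R);arm.sleep(.3);print(arm.current_t())
for n in("top","scene"): cv2.imwrite(f"pics/{n}4.png",arm.snapshot(n)[:,:,::-1])
t=cv2.imread("pics/top4.png");s=cv2.imread("pics/scene4.png")
cv2.imwrite("pics/end.png",np.hstack([cv2.resize(t[120:370,100:440],(400,294)),cv2.resize(s[150:450,200:520],(400,375))[:294]]) )
```

```text
0.015836275995479834 37.2583
0.03 0.27
0.02 -0.16
0.015 -0.2
0.011 0.07
0.008 -0.15
43.9417
```

View pics/end.png

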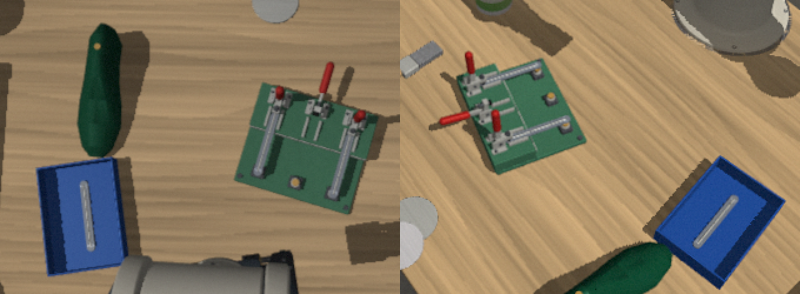

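The shank lies flat in the tray, at about (87,215) in the left half. Clamps 1 and 3 are still closed on their shanks, and the last has not moved.

```bash
python3 -c "
from rig import arm
arm.sign_off();print(arm.current_t())"
```

```text
the job is handed in; nothing more can be done
the job is handed in; nothing more can be done
```

The limp shank was the one in station 2. It now lies flat in the blue scrap tray, and the job was handed in at about 44 s on the robot's clock.

- **Finding it:** I pressed each tip down until it bore lightly on its stop screw, with at most about 11 N. Station 2 gave at 0.34 N/mm, against 0.84 for station 1 and 0.83 for station 3.
- **Taking it out:** I threw clamp 2 fully back, gripped the shank by its edges (width read 15–16 mm), lifted it straight up and laid it in the tray.
- **Last checks:** The final top and scene pictures show shanks 1 and 3 still clamped and the gripper clear of everything. The last looks undisturbed. The tin and brush were only partly in the final crop, but no move went near them.
- **Disagreements:** No check failed. The two cameras differed by up to about 3 mm on the tip positions, within what the moves allowed for.

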